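Draw the strainer out of the coolant filter

TASK

Take the hook tool from the rack and, with it alone, catch the stiff wire bail of the strainer down in the bore of the filter pot, draw the strainer out and stand it gently upright in the drip tray; then hang the hook back in the slot it came from. Feel your way: the hook must never push or pull on the strainer, its bail or the pot with more than 10 N (about a kilo). Keep the fingers off the strainer and leave the other tools, the cap and the oil can where they are.

Things in the scene. Friction and masses are not known exactly. Their poses are not given: they have to be found in the camera images.
- hook: Hook tool hanging upright in a rack slot, 75 g. Origin: on its shaft axis at the underside of the steel ferrule (24 mm dia, z 0 to 5) that rests on the rack plate. Above: dark wooden handle, 14 mm square (sides along x and y), z 5 to 58. Below: straight 5 mm shaft to z = -95, then the foot (see hook_tip), which points along the hook's own -x.
- hook_tip (a point): End of the hook's foot: 9 mm from the shaft axis along the hook's -x, 95 mm below its origin, on the centre line of the 3.6 mm thick level foot. With its thickness it ends 10.8 mm from the axis. A small lip turns up there, its top 5.3 mm above this point; the gap between shaft and lip is 4.7 mm.
- pot: Fixed aluminium filter pot, open at the top. Origin: centre of its underside, z up. Body 66 mm dia, 115 mm high, on a flange 104 x 84 x 8 mm; pipe unions stick out to +x (61 mm from the axis) and +y (55 mm). Spring balls low in the bore hold the strainer down: a steady upward pull of some 4 to 8 N, its weight included, starts it, more if pulled fast; after 4 mm it is free.
- pot_mouth (a point): Centre of the pot's mouth, 115 mm above the bench. Plain vertical bore below it, 44 mm dia, 103 mm deep, too deep and narrow for the fingers.
- strainer: Loose round strainer cartridge on the floor of the bore, 41 mm dia, 32 mm high, 150 to 290 g with its wire bail (see bail_hinge). Origin: centre of its underside, z up; the bail swings towards its +x or -x.
- bail_hinge (a point): On the strainer's axis, 35 mm above its underside; axes as the strainer's. The bail, a flat-topped arch of 3.5 mm wire, 23 mm wide along y, straight top 13 mm long, hinges here about y; wire centre of the top 24 mm from the hinge. It leans up to 0.6 rad to +x or -x: which way and how far is NOT reported: feel or look. Its hinge is stiff: it stays as it is under any permitted load.
- rack: Fixed tool rack: level steel plate 6 mm thick, top at z = 120, 222 mm long along y, x = -57 to 15, on two end posts and a wooden foot 10 mm high. Origin: on the underside. Three 8 mm slots at y = -65, 0, 65 run in from the plate's -x edge to x = -24. A tool hangs by its ferrule, shaft at x = -30; it comes out towards -x (the foot does not fit up through). Slot order and side of the pot vary.
- tray: Fixed steel drip tray, 170 (x) x 130 (y) x 18 mm high, walls 3 mm, floor top at z = 3. Origin: centre of its underside. It stands on the other side of the pot from the rack.
- pick: Bystander: straight pick with a round black handle (12 mm), in a rack slot. Origin as for the hook; handle top at z = 50.
- file: Bystander: round file with a pear-shaped pale wooden handle (24 mm), in a rack slot. Origin as for the hook; handle top at z = 53.
- cap: Bystander: the pot's unscrewed aluminium cap on the bench, 72 mm dia, 37 mm high with its square boss. Origin: centre of its underside.
- oilcan: Bystander: grey oil can on the bench, 52 mm dia, 100 mm high. Origin: centre of its underside.
Things that resemble listed ones, but are neither listed nor needed, are in the scene too. Of the things shaped like the tray, the steel one is meant.

How it is judged:
By the outcome, as a careful person would: the job done as asked, in the order asked, and still so for the second after the job is handed in, with the robot touching nothing.
It also fails if it takes over 72 s, if anything falls off the work surface, if the arm or the gripper's body presses on something with over 40 N, if the wrist force passes 120 N, or if a joint passes its speed limit or range.

ROBOT

A 6-joint arm with a two-finger parallel gripper is mounted at the origin on the work surface. World frame = base frame: x ahead of the robot, y to its left, z up, the work surface at z = 0. Lengths are in m, angles in rad, forces in N, time in s.
With the tool pointing down it reaches from about 0.3 to 0.775 m from the base axis. Payload 14.6 kg.
Tool frame: the origin (TCP) lies at the very end of the fingers, on their centre line; the grasp point (between the pads) lies 19 mm behind it (pinch_z is the distance from the TCP to the grasp point, in m); z points along the fingers, y is the line along which they close (so a half turn about z gives the same grasp; the last joint's range is limited). The gripper opens to 94 mm and grips with 3 to 60 N. Pads are 16 mm wide; open, the fingers measure 119 mm over their backs; the gripper's body (75 mm by 177 mm) begins 78 mm behind the grasp point.
Start: joints at [1.035, 0.3, 1.521, -0, 1.321, -0.067], TCP at [0.248, 0.491, 0.177] pointing down, gripper open.
Joint ranges: [-3.03, 3.03], [-0.79, 2.21], [0.23, 2.52], [-1.04, 4.18], [0, 3.07], [-2.55, 2.55]. Speed limits (rad/s): [2.22, 2.22, 2.57, 3.14, 3.14, 3.14].

INTERFACE

Orientations are given as a rotation vector (axis times angle).
In Python, from plant import state, snapshot, camera_model, finish_job, pinch_z gives the robot as it stands.
- The arm moves only by the tool jog_arm, never from a script. Its argument "commands" is a list of rows, each a list of 2 entries, a list of its own where there are three numbers: the shift along the tool's x, y, z in mm, then the turn about the tool's z in rad. A call has 1 to 20 rows; each row shifts and turns the commanded pose from where the row before left it, along the tool's axes as they then stand; what a row does not reach is not made up. A row lasts 1/8 s, in which the tool goes at most 62.5 mm and 10.7 degrees, less where a joint would pass 70% of its speed; a pose out of reach is approached as far as the arm can. A call with a gripper value outside its range is refused whole. "hand" is the opening, from 0 (shut) to 1 (fully open), set as the call begins (left out, the last holds). The fingers move at their own pace and stop on an object; "grip_force" is the grip in N (left out, the last holds). Time passes only in rows, so rows that do not move let the fingers close. It gives the time, the measured TCP pose, the force, the opening and the grip force at its end, in the units of the state.
- state(): the state, without advancing time (a new reading comes with each control period).
- snapshot(name): name is "scene" or "top" or "wrist"; returns (picture, depth): 400x640x3 uint8, red, green, blue; 400x640 float32, m along the optical axis (not along the pixel's ray), 0 where there is no reading.
- camera_model(name): a dict with "camera_matrix" (3x3 intrinsics, pixels), "pose" (4x4, takes a point from camera to world coordinates); the wrist camera has in their place "T_tool_cam" (4x4, takes a point from camera to tool coordinates, whose origin is the TCP and whose axes are the flange's). Camera axes: x right, y down, z forward; pixel columns grow to the right and rows downward; lengths in m; the calibration is good to about 2 mm. The wrist camera is an equidistant fisheye: a pixel r from the principal point sees the ray r / f radians off the axis. A picture is of the moment at which its call begins: read the wrist's pose just before it. camera_model takes no time and is no camera call.
- finish_job(): hands the job in; it is judged then, once.
The state is a dict: "time": time; "joint_pos": joint angles; "qvel": joint speeds; "tau": joint torques, N m; "ee_pos": TCP position; "orientation": TCP orientation; "wrist_force": force on the tool from outside, world axes, zero at the start; "wrist_torque": the same for the moment, N m; "grip_width": finger opening in m; "finger_force": force on a finger pad.
Only numpy, scipy, OpenCV 4.12 (cv2) and the standard library are available. Lean on these libraries where they do the work, as an engineer would, in place of code of your own. Each camera call takes 0.05 s, during which the arm holds its last target. There are 200 camera calls.

## Working session

There is one attempt and no reset: what is moved stays moved. The work goes in short steps, Python scripts to look and compute and a tool call to move; the robot and the scene stay as the last step left them, time stands still between calls to the robot, and variables do not carry over. Pictures are saved under pics/ and viewed, at most 10 in all, crops included, and the job is handed in when it is done.

Besides the shell and the picture viewer there is one more tool, called after "Emit:" as name(argument=value, ...), one argument or row to a line, values as JSON. jog_arm: Moves the arm, as the interface text tells. Its arguments: {"type":"object","properties":{"commands":{"type":"array"},"hand":{"type":"number"},"grip_force":{"type":"number"}},"required":["commands"]}

```bash
mkdir -p pics; ls; cat > h.py <<'E'
import numpy as np,cv2
from plant import state,snapshot,camera_model,finish_job,pinch_z
from scipy.spatial.transform import Rotation as R
def save(n,p): cv2.imwrite('pics/'+n+'.png',p[:,:,::-1])
def cloud(name,d):
    m=camera_model(name);K=m['camera_matrix'];v,u=np.mgrid[0:400,0:640]
    P=np.stack([(u-K[0][2])/K[0][0]*d,(v-K[1][2])/K[1][1]*d,d],-1)
    T=np.array(m['pose']);W=P@T[:3,:3].T+T[:3,3];W[d==0]=np.nan;return W
E
python3 - <<'E'
from h import *
for n in('scene','top'):
    p,d=snapshot(n);save(n,p);np.save(n+'.npy',d);m=camera_model(n);print(n,np.round(m['pose'],3).tolist(),np.round(m['camera_matrix'],1).tolist(),(d>0).mean())
s=state();print(s,pinch_z);print(R.from_rotvec(s['orientation']).as_matrix().round(3));print(camera_model('wrist'))
E
```

```text
pics
scene [[0.496, 0.517, -0.697, 1.131], [0.868, -0.313, 0.385, -0.254], [-0.019, -0.797, -0.604, 0.644], [0.0, 0.0, 0.0, 1.0]] [[367.9, 0.0, 317.3], [0.0, 367.9, 196.2], [0.0, 0.0, 1.0]] 0.99607421875
top [[-0.012, -0.993, 0.117, 0.401], [-0.999, 0.008, -0.039, 0.12], [0.038, -0.118, -0.992, 1.1], [0.0, 0.0, 0.0, 1.0]] [[413.0, 0.0, 323.2], [0.0, 413.0, 195.4], [0.0, 0.0, 1.0]] 0.995796875
{'time': 0.1, 'joint_pos': array([ 1.03541792e+00,  3.00426862e-01,  1.52154082e+00,  1.81860472e-06,
        1.32072450e+00, -6.66075091e-02]), 'qvel': array([-2.25095294e-04, -2.39069319e-03, -1.45095663e-03, -1.72031396e-03,
        3.30569237e-04, -9.40020026e-07]), 'tau': array([ 1.95813154e-03, -5.32646799e+01, -3.53282726e+01,  7.09909969e-02,
        2.35158240e-02, -1.51103832e-04]), 'ee_pos': array([0.24834528, 0.49042075, 0.17602765]), 'orientation': array([-7.29544561e-01, -3.05537359e+00,  1.64849512e-03]), 'wrist_force': array([-0.33157848, -0.58239102, -0.46281888]), 'wrist_torque': array([0.02975483, 0.03177196, 0.00479651]), 'finger_force': 0.0, 'grip_width': 0.09408491883404406} 0.0188
[[-0.892  0.452 -0.001]
 [ 0.452  0.892 -0.001]
 [ 0.    -0.001 -1.   ]]
{'camera_matrix': array([[309.70691629,   0.        , 320.49962253],
       [  0.        , 309.70691629, 201.14845978],
       [  0.        ,   0.        ,   1.        ]]), 'T_tool_cam': array([[ 1.63695505e-04, -9.64037932e-01, -2.65764631e-01,
         7.72110803e-02],
       [ 9.99999661e-01,  3.72124244e-04, -7.33906680e-04,
         6.77828351e-04],
       [ 8.06411340e-04, -2.65764421e-01,  9.64037667e-01,
        -2.07390313e-01],
       [ 0.00000000e+00,  0.00000000e+00,  0.00000000e+00,
         1.00000000e+00]])}
```

View pics/scene.png

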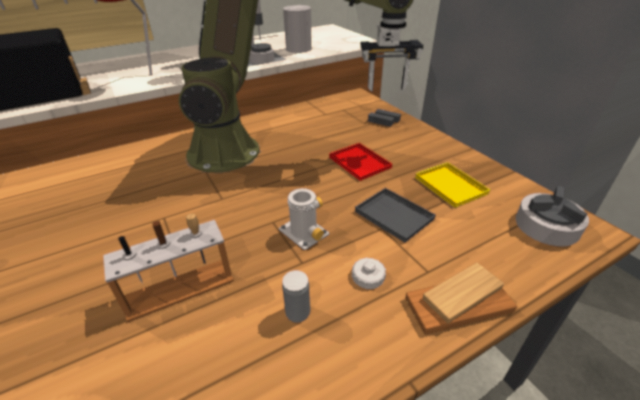

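View pics/top.png

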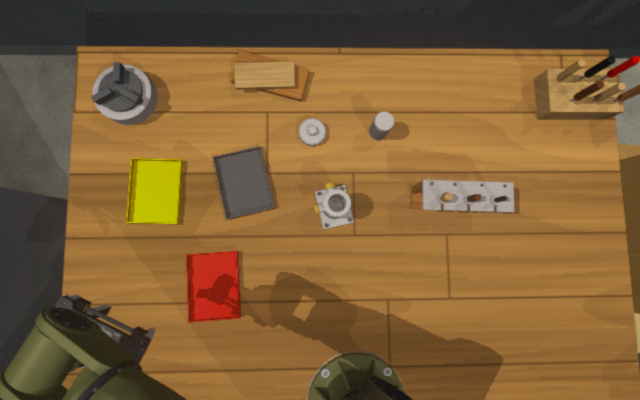

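The middle slot holds the hook, at top (475,198). The pot is at (335,205) and the steel tray is the grey one at (244,183). Next I'll measure all three from the clouds.

```bash
python3 - <<'E'
from h import *
d=np.load('top.npy');W=cloud('top',d)
def sel(u0,u1,v0,v1,z0,z1):
    w=W[v0:v1,u0:u1].reshape(-1,3);w=w[(w[:,2]>z0)&(w[:,2]<z1)];return w
def rect(w):
    r=cv2.minAreaRect((w[:,:2]*1000).astype(np.float32));return [np.round(x,1) for x in r]
print('bench z',np.nanmedian(W[250:300,400:440,2]))
pl=sel(405,525,170,225,.108,.135);print('plate',len(pl),np.median(pl[:,2]),rect(pl))
pm=sel(310,365,180,235,.105,.13);print('mouth',len(pm),np.median(pm[:,2]),cv2.minEnclosingCircle((pm[:,:2]*1000).astype(np.float32)))
fl=sel(310,365,180,235,.004,.02);print('flange',len(fl),rect(fl))
t=sel(205,285,140,225,.010,.025);print('trayrim',len(t),rect(t))
tf=sel(205,285,140,225,-.02,.3);
for n,a in dict(file=(440,455,188,206),hook=(466,484,188,208),pick=(492,512,188,208)).items():
    h=sel(*a,.15,.2);print(n,len(h),h.mean(0).round(4) if len(h) else 0,h.max(0) if len(h) else 0,rect(h) if len(h) else 0)
S=cloud('scene',np.load('scene.npy'))
W=S
pl=sel(95,235,220,285,.112,.130);print('scene plate',len(pl),np.median(pl[:,2]),rect(pl))
pm=sel(280,325,180,215,.105,.13);print('mouth',len(pm),np.median(pm[:,2]),cv2.minEnclosingCircle((pm[:,:2]*1000).astype(np.float32)))
t=sel(350,440,180,245,.010,.025);print('trayrim',len(t),rect(t))
for n,a in dict(pick=(115,135,230,262),hook=(150,168,217,248),file=(185,202,212,236)).items():
    h=sel(*a,.135,.2);print(n,len(h),h.mean(0).round(4),h.max(0) ,rect(h))
E
```

```text
bench z 0.00029633121128203044
plate 2429 0.12060841028324709 [array([ 513.4, -270.6]), array([223.7,  72.5]), np.float64(87.9)]
mouth 380 0.11484469449143331 ((499.84722900390625, 48.140933990478516), 34.347530364990234)
flange 549 [array([499.4,  38.5]), array([142.5, 144.8]), np.float64(89.5)]
trayrim 330 [array([566.5, 287.8]), array([170.9, 130.1]), np.float64(12.7)]
file 86 [ 0.5056 -0.2017  0.1664] [ 0.51736319 -0.19319034  0.17483415] [array([ 505.6, -203.2]), array([20.2, 19.1]), np.float64(48.5)]
hook 71 [ 0.5037 -0.2672  0.1711] [ 0.51161444 -0.2611634   0.18190454] [array([ 504. , -269.1]), array([14.5, 14. ]), np.float64(81.0)]
pick 40 [ 0.5014 -0.3327  0.1644] [ 0.50749082 -0.32850811  0.17235077] [array([ 502., -334.]), array([10.2, 10.9]), np.float64(75.8)]
scene plate 2929 0.12006770592610472 [array([ 516. , -267.7]), array([222.3,  76. ]), np.float64(87.5)]
mouth 338 0.11378087814651666 ((503.3597106933594, 49.312950134277344), 35.043006896972656)
trayrim 538 [array([556.5, 346.3]), array([171.2, 247.7]), np.float64(12.9)]
pick 119 [ 0.5076 -0.3316  0.1557] [ 0.51117105 -0.32620735  0.17149478] [array([ 505.4, -331.9]), array([11.8, 11.2]), np.float64(74.4)]
hook 175 [ 0.5115 -0.267   0.1599] [ 0.51571813 -0.25958169  0.17920925] [array([ 508.3, -267. ]), array([14.5, 15. ]), np.float64(72.5)]
file 180 [ 0.5157 -0.2028  0.1576] [ 0.52146871 -0.19089829  0.17355298] [array([ 512.5, -202.1]), array([19. , 19.9]), np.float64(39.1)]
```

Emit:
jog_arm(
  commands=[
    [[-35.6,-31.4,0],0.08],
    [[-38,-28,0],0.16],
    [[-42,-21,0],0.17],
    [[-44.5,-16,0],0.17],
    [[-46.6,-8.4,0],0.17],
    [[-47.4,-0.5,0],0.17],
    [[-46.8,7.6,0],0.17],
    [[-44.8,15.5,0],0.17],
    [[-41.6,23,0],0.17],
    [[-37,29.7,0],0.17],
    [[0,0,0],0.17],
    [[0,0,0],0.17],
    [[0,0,0],0.17],
    [[0,0,0],0.17],
    [[0,0,0],0.17],
    [[0,0,0],0.17],
    [[0,0,0],0],
  ],
)

```text
time: 2.22
ee_pos: [0.4142, 0.0473, 0.1764]
orientation: [3.14, 0.085, -0.001]
wrist_force: [0.0, 1.0, 0.1]
grip_width: 0.0943
finger_force: 0.0
```

Emit:
jog_arm(
  commands=[
    [[8,0,20],0.054],
    [[0,0,35],0],
    [[0,0,35],0],
    [[0,0,0],0],
    [[0,0,0],0],
  ],
)

```text
time: 2.85
ee_pos: [0.423, 0.0477, 0.0878]
orientation: [3.142, 0.001, 0.002]
wrist_force: [-0.1, -0.1, -0.6]
grip_width: 0.0939
finger_force: 0.0
```

```bash
cat >> h.py <<'E'
def wcam():
    s=state();p,d=snapshot('wrist');m=camera_model('wrist')
    T=np.eye(4);T[:3,:3]=R.from_rotvec(s['orientation']).as_matrix();T[:3,3]=s['ee_pos'];T=T@m['T_tool_cam']
    K=m['camera_matrix'];f=K[0][0];c=K[:2,2]
    v,u=np.mgrid[0:400,0:640];x=(u-c[0])/f;y=(v-c[1])/f;r=np.hypot(x,y)+1e-9
    tx,ty=x/r*np.sin(r),y/r*np.sin(r);k=d/np.cos(r)
    W=np.stack([tx*k,ty*k,d],-1)@T[:3,:3].T+T[:3,3];W[d==0]=np.nan
    return p,d,W,T,f,c
def proj(P,T,f,c):
    q=(np.atleast_2d(P)-T[:3,3])@T[:3,:3];r=np.hypot(q[:,0],q[:,1])+1e-12;a=np.arctan2(r,q[:,2])
    return c+q[:,:2]/r[:,None]*a[:,None]*f
E
python3 - <<'E'
from h import *
p,d,W,T,f,c=wcam();np.savez('w1.npz',p=p,W=W,T=T,f=f,c=c)
print(state()['ee_pos'],T[:3,3])
u,v=proj([.5016,.0487,.07],T,f,c)[0].round().astype(int);print(u,v)
a=p[max(v-60,0):v+60,u-75:u+75];save('w1',cv2.resize(a,None,fx=5,fy=5,interpolation=cv2.INTER_CUBIC));print(max(v-60,0),u-75)
m=W[:,:,2]; s=(m>.111)&(m<.119)&(np.hypot(W[:,:,0]-.5016,W[:,:,1]-.0487)<.045)
w=W[s];print(len(w),w[:,2].mean(),w.min(0),w.max(0))
E
```

```text
[0.42313469 0.04774588 0.08796911] [0.49995016 0.04844149 0.29525997]
320 116
56 245
5311 0.11405194961212611 [0.46732105 0.01718552 0.11100289] [0.53258035 0.0828355  0.11620618]
```

View pics/w1.png

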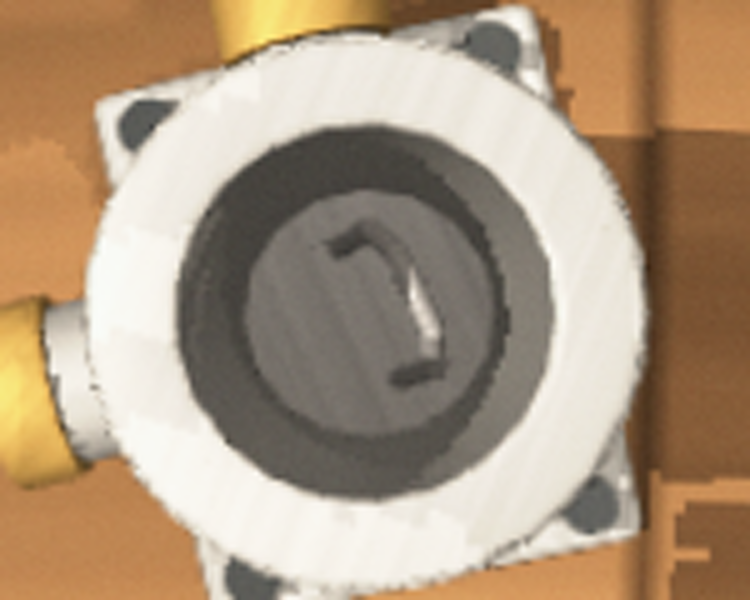

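Looking down the bore, the bail's feet are at crop (340,245) and (412,375). Its bright top runs from (405,270) to (435,345), so it leans to image right, which is about −y. I'll read the depth there.

```bash
python3 - <<'E'
from h import *
z=np.load('w1.npz');W=z['W']
sub=W[56:176,245:395]
r=np.hypot(sub[:,:,0]-.5,sub[:,:,1]-.05)
m=(r<.0212)
print(np.histogram(sub[m][:,2],bins=np.arange(.03,.09,.003)))
vv,uu=np.where(m&(sub[:,:,2]>.048)&(sub[:,:,2]<.085))
for v,u in zip(vv,uu): 
    P=sub[v,u]; print((u*5,v*5),((P-[.5,.05,0])*1000).round(1).tolist(), end=' | ')
print()
f=(sub[:,:,2]<.0475)&(r<.0195);w=sub[f];print('strainer top',w[:,2].mean(),len(w))
E
```

```text
(array([   2,    0,    2,   74, 1581,   27,   48,   10,   13,    7,   13,
         27,   44,  105,    2,    1,    2,    0,    1]), array([0.03 , 0.033, 0.036, 0.039, 0.042, 0.045, 0.048, 0.051, 0.054,
       0.057, 0.06 , 0.063, 0.066, 0.069, 0.072, 0.075, 0.078, 0.081,
       0.084, 0.087]))
(np.int64(345), np.int64(215)) [15.6, 3.3, 48.8] | (np.int64(360), np.int64(215)) [14.5, 0.8, 64.8] | (np.int64(365), np.int64(215)) [14.6, 0.0, 63.6] | (np.int64(370), np.int64(215)) [14.6, -0.7, 63.7] | (np.int64(375), np.int64(215)) [14.6, -1.4, 63.9] | (np.int64(345), np.int64(220)) [14.7, 3.3, 48.9] | (np.int64(360), np.int64(220)) [13.7, 0.8, 65.4] | (np.int64(365), np.int64(220)) [13.9, 0.0, 63.7] | (np.int64(370), np.int64(220)) [13.7, -0.7, 66.8] | (np.int64(375), np.int64(220)) [13.7, -1.4, 66.4] | (np.int64(380), np.int64(220)) [13.8, -2.2, 64.8] | (np.int64(335), np.int64(225)) [13.9, 4.8, 49.3] | (np.int64(340), np.int64(225)) [14.0, 4.1, 48.5] | (np.int64(345), np.int64(225)) [14.0, 3.3, 48.2] | (np.int64(355), np.int64(225)) [13.1, 1.5, 63.4] | (np.int64(360), np.int64(225)) [13.0
[... 12656 characters left out ...]
t64(405)) [-14.7, -4.6, 49.1] | (np.int64(275), np.int64(415)) [-15.9, 14.0, 55.0] | (np.int64(280), np.int64(415)) [-16.2, 13.6, 49.3] | (np.int64(275), np.int64(420)) [-16.1, 13.5, 62.3] | (np.int64(285), np.int64(420)) [-16.9, 12.7, 50.9] | (np.int64(445), np.int64(425)) [-17.2, -12.1, 57.9] | (np.int64(305), np.int64(450)) [-19.4, 8.4, 76.8] | (np.int64(310), np.int64(450)) [-19.7, 7.8, 74.1] | (np.int64(305), np.int64(455)) [-19.4, 8.1, 84.5] | (np.int64(310), np.int64(455)) [-19.8, 7.5, 80.5] | (np.int64(315), np.int64(455)) [-20.0, 6.9, 78.5] | (np.int64(335), np.int64(455)) [-20.7, 4.3, 70.6] | (np.int64(345), np.int64(455)) [-21.0, 2.9, 68.1] | 
strainer top 0.04327950075873484 1554
```

Emit:
jog_arm(
  commands=[
    [[0,0,-40],0],
    [[0,0,-50],0],
    [[0,20,-50],0],
    [[12,45,0],0],
    [[12,45,0],0],
    [[12,45,0],0],
    [[12,45,0],0],
    [[12,45,0],0],
    [[12,45,0],0],
    [[10,27,0],0],
    [[0,0,0],0],
    [[0,0,0],0],
  ],
  hand=0.43,
)

```text
time: 4.4
ee_pos: [0.5039, -0.2688, 0.2274]
orientation: [3.141, -0.001, 0.001]
wrist_force: [-0.8, -0.1, 0.6]
grip_width: 0.0405
finger_force: 0.0
```

```bash
python3 - <<'E'
from h import *
p,d,W,T,f,c=wcam();np.savez('w2.npz',p=p,W=W,T=T,f=f,c=c)
print(state()['ee_pos'])
u,v=proj([.505,-.269,.178],T,f,c)[0].round().astype(int);print(u,v)
v0=max(v-60,0);u0=u-75
save('w2',cv2.resize(p[v0:v0+120,u0:u0+150],None,fx=5,fy=5,interpolation=cv2.INTER_CUBIC));print(v0,u0)
m=W[:,:,2];s=(m>.172)&(m<.182)&(abs(W[:,:,0]-.505)<.02)&(abs(W[:,:,1]+.269)<.02)
w=W[s];print(len(w),w.mean(0),cv2.minAreaRect((w[:,:2]*1000).astype(np.float32)))
s=(m>.114)&(m<.124)&(abs(W[:,:,0]-.513)<.06)&(abs(W[:,:,1]+.27)<.14)
w=W[s];print(len(w),w.mean(0),cv2.minAreaRect((w[:,:2]*1000).astype(np.float32)))
p,d=snapshot('scene');q=p[205:315,95:240];save('s2',cv2.resize(q,None,fx=5,fy=5,interpolation=cv2.INTER_CUBIC))
E
```

```text
[ 0.50391927 -0.26857188  0.22735446]
321 207
147 246
259 [ 0.50604729 -0.26861726  0.17675502] ((505.2875671386719, -268.5181884765625), (14.90367603302002, 14.316662788391113), 84.2157211303711)
11965 [ 0.51778094 -0.26941736  0.11932361] ((514.186767578125, -268.5650329589844), (223.1832275390625, 73.22760772705078), 87.87024688720703)
```

View pics/w2.png

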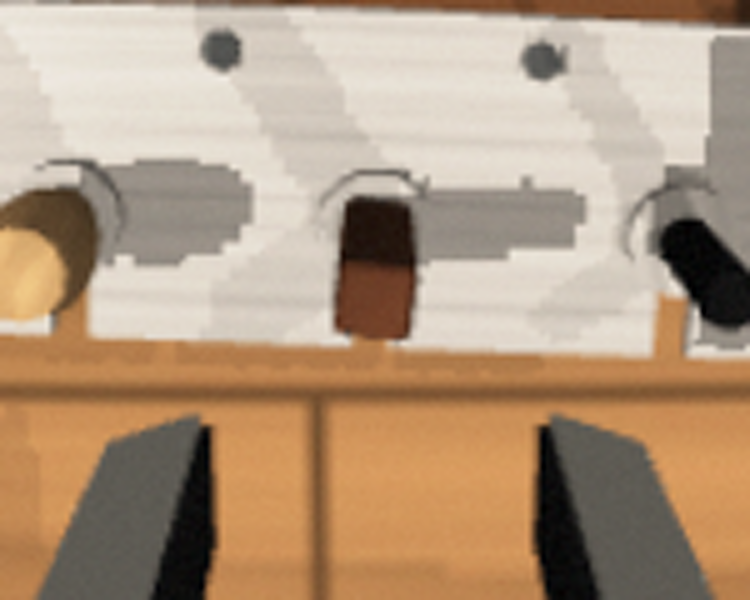

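View pics/s2.png

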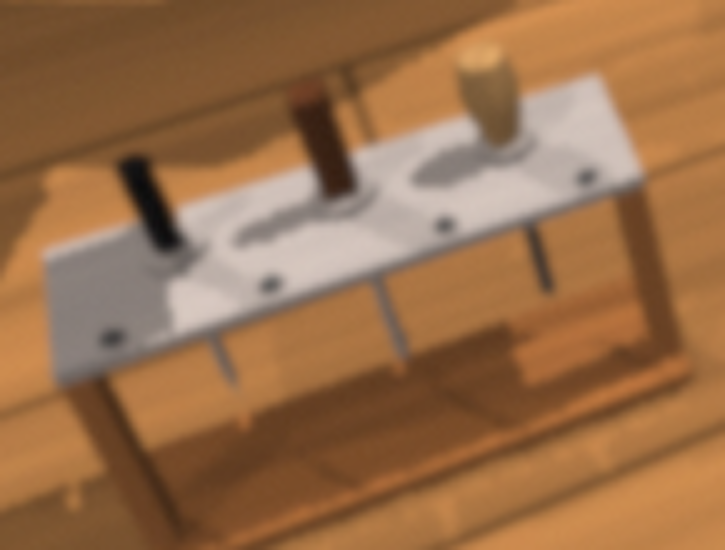

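The wrist view shows the square handle at crop (375,270), its sides near the rack's axes. From the scene camera no foot shows on the near side, so it points to the rack's −x. Now I'll grasp it.

Emit:
jog_arm(
  commands=[
    [[1.3,0,30],0.07],
    [[0,0,30],0],
    [[0,0,28],0],
    [[0,0,0],0],
  ],
)

```text
time: 5.0
ee_pos: [0.5046, -0.2683, 0.1375]
orientation: [-3.138, 0.11, 0.004]
wrist_force: [-0.1, 0.1, -0.1]
grip_width: 0.0407
finger_force: 0.0
```

Emit:
jog_arm(
  commands=[
    [[0,0,0],0],
    [[0,0,0],0],
    [[0,0,0],0],
    [[0,0,0],0],
    [[0,0,0],0],
  ],
  hand=0,
  grip_force=35,
)

```text
time: 5.62
ee_pos: [0.5055, -0.2695, 0.1393]
orientation: [3.139, -0.112, 0.002]
wrist_force: [-1.3, 0.9, 5.8]
grip_width: 0.0135
finger_force: 35.0
```

Emit:
jog_arm(
  commands=[
    [[0,0,-3],0],
    [[0,0,-4],0],
    [[0,0,0],0],
    [[-10,0.3,0],0],
    [[-10,0.3,0],0],
    [[-15,0.5,0],0],
    [[-20,0.7,0],0],
    [[-25,0.9,0],0],
    [[0,0,-15],0],
    [[0,0,-35],0],
    [[0,0,-45],0],
    [[0,0,0],0],
    [[0,0,0],0],
  ],
)

```text
time: 7.25
ee_pos: [0.4253, -0.2663, 0.2403]
orientation: [-3.139, 0.112, 0.0]
wrist_force: [-0.0, 0.0, -1.8]
grip_width: 0.0135
finger_force: 35.0
```

```bash
python3 - <<'E'
from h import *
p,d,W,T,f,c=wcam();np.savez('w3.npz',p=p,W=W,T=T,f=f,c=c,d=d)
s=state();print(s['ee_pos'],s['wrist_force'],s['wrist_torque'],R.from_rotvec(s['orientation']).as_matrix().round(3).tolist())
Rm=R.from_rotvec(s['orientation']).as_matrix()
u,v=proj(s['ee_pos']+Rm@[0,0,.114],T,f,c)[0].round().astype(int);print(u,v)
v0=max(v-70,0);u0=u-75
save('w3',cv2.resize(p[v0:v0+120,u0:u0+150],None,fx=5,fy=5,interpolation=cv2.INTER_CUBIC));print(v0,u0)
E
```

```text
[ 0.42511135 -0.26618406  0.23978963] [ 0.2591786   0.07759613 -1.30604941] [0.04842295 0.1930711  0.00700594] [[0.997, -0.071, -0.001], [-0.071, -0.997, 0.001], [-0.001, -0.001, -1.0]]
321 191
121 246
```

View pics/w3.png

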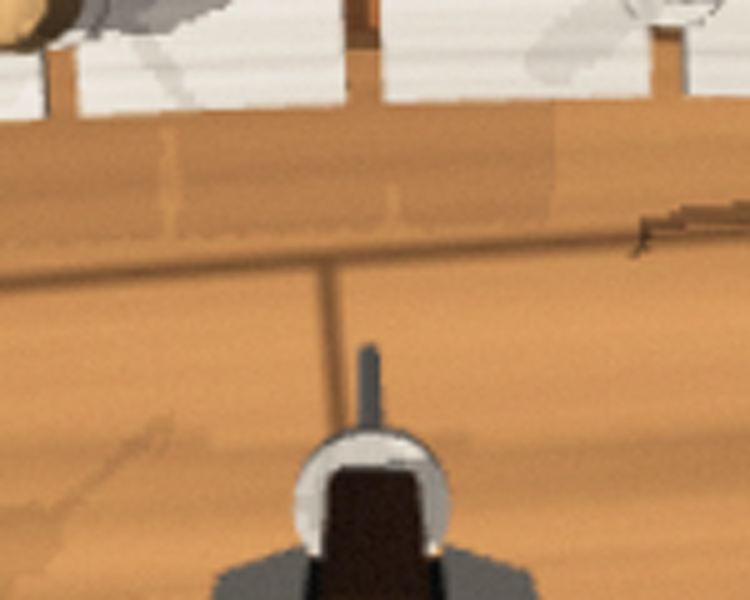

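The shaft end is at crop (368,350), right where a shaft 114 mm below the TCP should be. No foot shows past it, so the foot points to tool −x. I'll check the shaft line with depth.

```bash
python3 - <<'E'
from h import *
z=np.load('w3.npz');W=z['W'];T=z['T']
s=state();Rm=R.from_rotvec(s['orientation']).as_matrix();e=np.array([.4252,-.2663,.2401])
L=(W-e)@Rm*1000
m=(abs(L[:,:,0])<14)&(abs(L[:,:,1])<10)&(L[:,:,2]>22)&(L[:,:,2]<125)
for v in range(185,212,2):
    k=m[v]; 
    if k.any(): print(v,np.where(k)[0][[0,-1]],L[v][k].mean(0).round(1),L[v][k][:,1].min().round(1),L[v][k][:,1].max().round(1))
E
```

```text
189 [319 320] [  2.6  -1.4 113.9] -1.9 -0.9
191 [317 321] [  1.3  -1.9 109.9] -4.0 0.2
193 [317 321] [ 1.8 -1.9 99.3] -3.9 0.2
195 [317 321] [ 0.9 -1.9 94.5] -3.9 0.2
197 [317 321] [ 1.5 -1.8 84.2] -3.8 0.1
199 [317 321] [ 1.9 -1.8 75. ] -3.7 0.1
201 [317 321] [ 1.2 -1.8 70.3] -3.7 0.1
203 [317 321] [ 1.5 -1.8 62.4] -3.6 0.0
205 [317 321] [ 1.9 -2.  54.5] -3.5 0.0
```

Emit:
jog_arm(
  commands=[
    [[2,-20,-15],0],
    [[5,-40,0],0],
    [[6,-40,0],0],
    [[6,-40,0],0],
    [[6,-40,0],0],
    [[7,-40,0],0],
    [[7,-40,0],0],
    [[6,-40,0],0],
    [[4.7,-25,0],0],
    [[0,0,0],-0.176],
    [[0,0,0],-0.185],
    [[0,0,0],-0.185],
    [[0,0,0],-0.185],
    [[0,0,0],-0.185],
    [[0,0,0],-0.185],
    [[0,0,0],-0.185],
    [[0,0,0],-0.185],
    [[0,0,0],-0.185],
    [[0,0,0],-0.185],
    [[0,0,0],-0.185],
  ],
)

```text
time: 9.8
ee_pos: [0.4975, 0.0553, 0.256]
orientation: [-1.748, -2.61, -0.0]
wrist_force: [-0.7, 0.3, -0.8]
grip_width: 0.0137
finger_force: 35.0
```

Emit:
jog_arm(
  commands=[
    [[0,0,0],0],
    [[0,0,0],0],
    [[0,0,0],0],
  ],
)

```text
time: 10.18
ee_pos: [0.4979, 0.0544, 0.2556]
orientation: [-1.76, -2.602, -0.0]
wrist_force: [0.4, 0.3, -0.7]
grip_width: 0.0135
finger_force: 35.0
```

```bash
cat > g.py <<'E'
import sys
from h import *
s=state();Rm=R.from_rotvec(s['orientation']).as_matrix();e=s['ee_pos']*1000
print('t',s['time'],'ee',e.round(1),'yaw',np.arctan2(Rm[1,0],Rm[0,0]).round(3),'F',s['wrist_force'].round(2),'M',s['wrist_torque'].round(3),'gw',s['grip_width'],'q6',s['joint_pos'][5].round(2))
if len(sys.argv)>3: print('tool shift',(Rm.T@(np.array(sys.argv[1:4],float)-e)).round(1))
E
python3 g.py 497.9 54.7 171.3
```

```text
t 10.175 ee [497.9  54.4 255.6] yaw 1.952 F [ 0.36  0.27 -0.73] M [-0.042  0.043  0.028] gw 0.01349817679142806 q6 -0.35
tool shift [ 0.2  0.1 84.3]
```

Emit:
jog_arm(
  commands=[
    [[0,0,15],0],
    [[0,0,20],0],
    [[0,0,15],0],
    [[0,0,10],0],
    [[0,0,5],0],
    [[0,0,0],0],
    [[0,0,0],0],
  ],
)

```text
time: 11.05
ee_pos: [0.4982, 0.0543, 0.191]
orientation: [1.756, 2.604, 0.001]
wrist_force: [0.2, 0.4, -0.9]
grip_width: 0.0136
finger_force: 35.0
```

```bash
python3 g.py 497.9 54.7 171.3; python3 - <<'E'
from h import *
p,d,W,T,f,c=wcam();np.savez('w4.npz',p=p,W=W,T=T,f=f,c=c,d=d)
u,v=proj([.5009,.0482,.07],T,f,c)[0].round().astype(int)
v0=max(v-50,0);u0=u-65;print(u0,v0)
save('w4',cv2.resize(p[v0:v0+100,u0:u0+130],None,fx=6,fy=6,interpolation=cv2.INTER_CUBIC))
E
```

```text
t 11.05 ee [498.2  54.3 191. ] yaw 1.955 F [ 0.21  0.38 -0.87] M [-0.085  0.032  0.002] gw 0.01355764713681843 q6 -0.35
tool shift [ 0.5 -0.1 19.7]
255 145
```

View pics/w4.png

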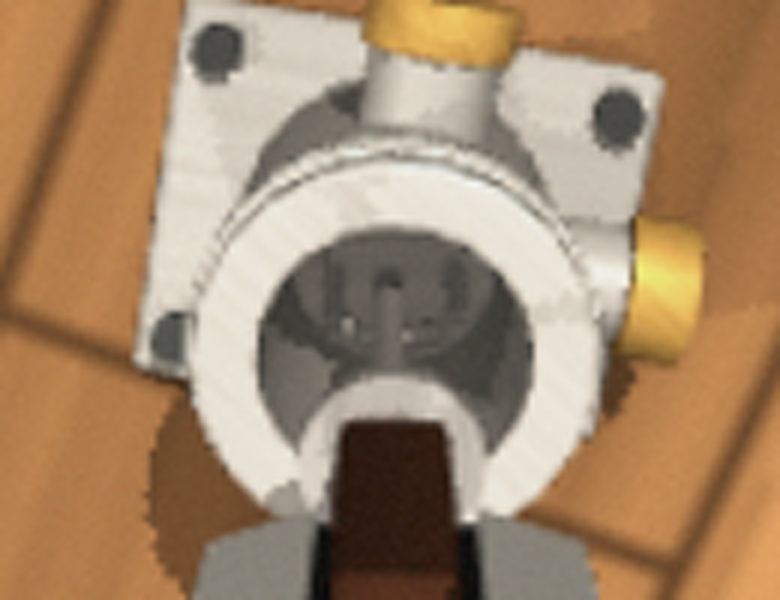

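The shaft (crop x≈392) is centred between the bail arms (x≈333 and 455), with the top wire behind it. I'll descend below the wire.

Emit:
jog_arm(
  commands=[
    [[0,0,5],0],
    [[0,0,5],0],
    [[0,0,5],0],
    [[0,0,4.5],0],
    [[0,0,0],0],
    [[0,0,0],0],
  ],
)

```text
time: 11.85
ee_pos: [0.498, 0.0543, 0.1712]
orientation: [1.757, 2.604, 0.0]
wrist_force: [0.3, 0.5, -1.2]
grip_width: 0.0138
finger_force: 35.0
```

Emit:
jog_arm(
  commands=[
    [[-3,0,0],0],
    [[-3,0,0],0],
    [[-2,0,0],0],
    [[0,0,0],0],
    [[0,0,0],0],
  ],
)

```text
time: 12.48
ee_pos: [0.5009, 0.0468, 0.171]
orientation: [-1.757, -2.604, 0.0]
wrist_force: [-0.1, 0.5, -0.5]
grip_width: 0.0132
finger_force: 35.0
```

Emit:
jog_arm(
  commands=[
    [[-0.5,0,0],0],
    [[-0.5,0,0],0],
    [[0,0,0],0],
  ],
)

```text
time: 12.85
ee_pos: [0.5013, 0.0459, 0.1711]
orientation: [-1.757, -2.604, -0.0]
wrist_force: [-0.6, 0.5, -0.8]
grip_width: 0.0136
finger_force: 35.0
```

Emit:
jog_arm(
  commands=[
    [[-0.5,0,0],0],
    [[0,0,0],0],
  ],
)

```text
time: 13.1
ee_pos: [0.5015, 0.0454, 0.171]
orientation: [-1.757, -2.604, 0.0]
wrist_force: [0.1, -0.5, 0.4]
grip_width: 0.0135
finger_force: 35.0
```

```bash
python3 g.py 503.4 41.2 171
```

```text
t 13.1 ee [501.5  45.4 171. ] yaw 1.955 F [ 0.1  -0.52  0.35] M [0.149 0.105 0.066] gw 0.01349330318565058 q6 -0.37
tool shift [-4.6  0.2  0. ]
```

Emit:
jog_arm(
  commands=[
    [[-0.5,0,0],0],
    [[0,0,0],0],
  ],
)

```text
time: 13.35
ee_pos: [0.5017, 0.0449, 0.1711]
orientation: [1.757, 2.604, 0.0]
wrist_force: [-0.4, 0.4, 0.1]
grip_width: 0.0134
finger_force: 35.0
```

```bash
python3 g.py 503.4 41.2 171
```

```text
t 13.35 ee [501.7  44.9 171.1] yaw 1.955 F [-0.37  0.45  0.12] M [0.174 0.091 0.008] gw 0.013372237039794222 q6 -0.37
tool shift [-4.1  0.1  0.1]
```

Emit:
jog_arm(
  commands=[
    [[-0.5,0,0],0],
    [[0,0,0],0],
  ],
)

```text
time: 13.6
ee_pos: [0.5019, 0.0445, 0.1711]
orientation: [1.757, 2.604, -0.0]
wrist_force: [-0.7, 1.0, -1.3]
grip_width: 0.0131
finger_force: 35.0
```

```bash
python3 g.py 503.4 41.2 171
```

```text
t 13.6 ee [501.9  44.5 171.1] yaw 1.955 F [-0.72  1.05 -1.28] M [0.134 0.078 0.004] gw 0.013105593192044117 q6 -0.37
tool shift [-3.6  0.2  0.1]
```

Emit:
jog_arm(
  commands=[
    [[-0.5,0,0],0],
    [[0,0,0],0],
  ],
)

```text
time: 13.85
ee_pos: [0.5021, 0.0441, 0.171]
orientation: [-1.757, -2.604, -0.0]
wrist_force: [-1.1, 1.3, -0.4]
grip_width: 0.0136
finger_force: 35.0
```

```bash
python3 g.py 503.4 41.2 171
```

```text
t 13.85 ee [502.1  44.1 171. ] yaw 1.955 F [-1.11  1.32 -0.44] M [ 0.176  0.142 -0.026] gw 0.013566447606390543 q6 -0.37
tool shift [-3.1  0.2  0. ]
```

Emit:
jog_arm(
  commands=[
    [[1.5,0,0],0],
    [[0,0,0],0],
    [[0,0,-2],0],
    [[0,0,-2.5],0],
    [[0,0,-2],0],
    [[0,0,0],0],
    [[0,0,0],0],
  ],
)

```text
time: 14.72
ee_pos: [0.5015, 0.0454, 0.1776]
orientation: [1.757, 2.604, 0.0]
wrist_force: [-0.5, 0.6, -0.3]
grip_width: 0.0131
finger_force: 35.0
```

```bash
python3 g.py 503.4 41.2 171
```

```text
t 14.725 ee [501.5  45.4 177.6] yaw 1.955 F [-0.54  0.58 -0.27] M [ 0.214  0.082 -0.014] gw 0.013139044999056689 q6 -0.37
tool shift [-4.6  0.2  6.6]
```

Emit:
jog_arm(
  commands=[
    [[0,0,-0.5],0],
    [[0,0,-0.5],0],
    [[0,0,-0.5],0],
    [[0,0,0],0],
  ],
)

```text
time: 15.22
ee_pos: [0.5015, 0.0454, 0.1791]
orientation: [-1.757, -2.605, 0.0]
wrist_force: [1.1, 1.1, -0.9]
grip_width: 0.0135
finger_force: 35.0
```

Emit:
jog_arm(
  commands=[
    [[0,0,-0.5],0],
    [[0,0,-0.5],0],
    [[0,0,0],0],
  ],
)

```text
time: 15.6
ee_pos: [0.5015, 0.0455, 0.1801]
orientation: [1.757, 2.604, 0.0]
wrist_force: [-1.3, 1.0, -0.4]
grip_width: 0.0138
finger_force: 35.0
```

```bash
python3 g.py 503.4 41.2 171
```

```text
t 15.6 ee [501.5  45.5 180.1] yaw 1.955 F [-1.25  0.98 -0.44] M [0.106 0.134 0.027] gw 0.013788853547176507 q6 -0.37
tool shift [-4.6  0.1  9.1]
```

Emit:
jog_arm(
  commands=[
    [[0,0,-0.4],0],
    [[0,0,-0.4],0],
    [[0,0,0],0],
  ],
)

```text
time: 15.98
ee_pos: [0.5015, 0.0454, 0.1808]
orientation: [1.757, 2.605, -0.0]
wrist_force: [0.2, 1.0, -1.9]
grip_width: 0.0136
finger_force: 35.0
```

Emit:
jog_arm(
  commands=[
    [[0,0,-0.4],0],
    [[0,0,-0.4],0],
    [[0,0,0],0],
  ],
)

```text
time: 16.35
ee_pos: [0.5014, 0.0454, 0.1815]
orientation: [-1.757, -2.604, 0.0]
wrist_force: [0.7, -0.2, -4.0]
grip_width: 0.0136
finger_force: 35.0
```

```bash
python3 g.py 503.4 41.2 171
```

```text
t 16.35 ee [501.4  45.4 181.5] yaw 1.955 F [ 0.73 -0.15 -4.03] M [0.058 0.088 0.053] gw 0.013558114852169737 q6 -0.37
tool shift [-4.6  0.2 10.5]
```

The bail is caught and the force is building. I'll pull slowly.

Emit:
jog_arm(
  commands=[
    [[0,0,-0.3],0],
    [[0,0,-0.3],0],
    [[0,0,0],0],
  ],
)

```text
time: 16.73
ee_pos: [0.5015, 0.0454, 0.1822]
orientation: [-1.757, -2.605, 0.0]
wrist_force: [0.5, 0.6, -4.1]
grip_width: 0.0135
finger_force: 35.0
```

Emit:
jog_arm(
  commands=[
    [[0,0,-0.3],0],
    [[0,0,-0.2],0],
    [[0,0,0],0],
  ],
)

```text
time: 17.1
ee_pos: [0.5015, 0.0454, 0.1827]
orientation: [-1.757, -2.604, 0.0]
wrist_force: [0.4, 0.3, -4.0]
grip_width: 0.0134
finger_force: 35.0
```

Emit:
jog_arm(
  commands=[
    [[0,0,-0.3],0],
    [[0,0,-0.3],0],
    [[0,0,-0.3],0],
  ],
)

```text
time: 17.48
ee_pos: [0.5014, 0.0455, 0.1835]
orientation: [-1.757, -2.604, 0.0]
wrist_force: [0.4, -0.4, -6.6]
grip_width: 0.0135
finger_force: 35.0
```

Emit:
jog_arm(
  commands=[
    [[0,0,-0.3],0],
    [[0,0,-0.3],0],
    [[0,0,-0.3],0],
  ],
)

```text
time: 17.85
ee_pos: [0.5015, 0.0454, 0.1845]
orientation: [-1.757, -2.604, 0.0]
wrist_force: [-0.4, 0.6, -6.2]
grip_width: 0.0135
finger_force: 35.0
```

Emit:
jog_arm(
  commands=[
    [[0,0,-0.3],0],
    [[0,0,-0.3],0],
    [[0,0,-0.3],0],
  ],
)

```text
time: 18.23
ee_pos: [0.5016, 0.0454, 0.1855]
orientation: [1.757, 2.604, 0.0]
wrist_force: [-0.0, 1.9, -6.4]
grip_width: 0.0132
finger_force: 35.0
```

Emit:
jog_arm(
  commands=[
    [[0,0,-0.3],0],
    [[0,0,-0.3],0],
    [[0,0,-0.3],0],
  ],
)

```text
time: 18.6
ee_pos: [0.5016, 0.0454, 0.1865]
orientation: [1.757, 2.604, 0.0]
wrist_force: [-0.4, 1.0, -4.7]
grip_width: 0.0133
finger_force: 35.0
```

Emit:
jog_arm(
  commands=[
    [[0,0,-0.3],0],
    [[0,0,-0.3],0],
    [[0,0,-0.3],0],
    [[0,0,-0.3],0],
  ],
)

```text
time: 19.1
ee_pos: [0.5016, 0.0454, 0.1876]
orientation: [1.757, 2.604, 0.0]
wrist_force: [0.8, 1.1, -3.9]
grip_width: 0.0131
finger_force: 35.0
```

Emit:
jog_arm(
  commands=[
    [[0,0,-0.3],0],
    [[0,0,-0.4],0],
    [[0,0,-0.4],0],
    [[0,0,-0.4],0],
  ],
)

```text
time: 19.6
ee_pos: [0.5015, 0.0454, 0.1891]
orientation: [1.757, 2.604, 0.0]
wrist_force: [0.1, -0.3, -2.3]
grip_width: 0.0134
finger_force: 35.0
```

```bash
python3 g.py 503.4 41.2 171
```

```text
t 19.6 ee [501.5  45.4 189.1] yaw 1.955 F [ 0.06 -0.34 -2.26] M [0.096 0.057 0.006] gw 0.013419016255645733 q6 -0.37
tool shift [-4.6  0.1 18.1]
```

Emit:
jog_arm(
  commands=[
    [[0,0,-1],0],
    [[0,0,-2],0],
    [[0,0,-3],0],
    [[0,0,-4],0],
    [[0,0,-4],0],
    [[0,0,-4],0],
  ],
)

```text
time: 20.35
ee_pos: [0.5015, 0.0454, 0.2074]
orientation: [1.757, 2.604, 0.0]
wrist_force: [-1.1, -0.0, -3.6]
grip_width: 0.0139
finger_force: 35.0
```

Emit:
jog_arm(
  commands=[
    [[0,0,-4],0],
    [[0,0,-5],0],
    [[0,0,-5],0],
    [[0,0,-6],0],
    [[0,0,-6],0],
    [[0,0,-6],0],
    [[0,0,-6],0],
  ],
)

```text
time: 21.22
ee_pos: [0.5015, 0.0454, 0.2455]
orientation: [1.757, 2.604, 0.0]
wrist_force: [0.8, -1.1, -4.3]
grip_width: 0.0132
finger_force: 35.0
```

Emit:
jog_arm(
  commands=[
    [[0,0,-6],0],
    [[0,0,-6],0],
    [[0,0,-6],0],
    [[0,0,-6],0],
    [[0,0,-6],0],
    [[0,0,-6],0],
    [[0,0,-6],0],
    [[0,0,-6],0],
    [[0,0,-6],0],
    [[0,0,-5],0],
    [[0,0,-3],0],
    [[0,0,0],0],
    [[0,0,0],0],
  ],
)

```text
time: 22.85
ee_pos: [0.5015, 0.0455, 0.3068]
orientation: [-1.757, -2.604, 0.0]
wrist_force: [0.1, 1.0, -3.3]
grip_width: 0.0132
finger_force: 35.0
```

```bash
python3 g.py 545 289 171; python3 - <<'E'
from h import *
p,d=snapshot('scene');S=cloud('scene',d)
save('s5',cv2.resize(p[90:250,230:450],None,fx=3.5,fy=3.5,interpolation=cv2.INTER_CUBIC))
E
```

```text
t 22.85 ee [501.5  45.5 306.8] yaw 1.955 F [ 0.13  1.02 -3.35] M [ 0.029  0.036 -0.056] gw 0.013241926530688857 q6 -0.37
tool shift [209.5 131.7 135.8]
```

View pics/s5.png

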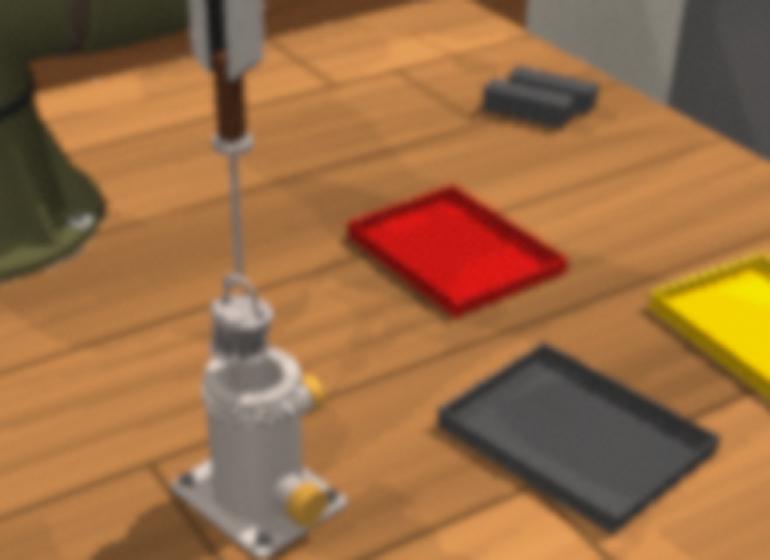

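Emit:
jog_arm(
  commands=[
    [[0,0,-5],0],
    [[0,0,-5],0],
    [[3.2,2.4,-2],0],
    [[6.4,4.8,0],0],
    [[9.6,7.2,0],0],
    [[12.8,9.6,0],0],
    [[16,12.1,0],0],
    [[16,12.1,0],0],
    [[16,12.1,0],0],
    [[16,12.1,0],0],
    [[16,12.1,0],0],
    [[16,12.1,0],0],
    [[16,12.1,0],0],
    [[16,12.1,0],0],
    [[12.8,9.6,0],0],
    [[10.4,7.8,0],0],
    [[8,6,0],0],
    [[5.6,4.2,0],0],
    [[3.2,2.4,0],0],
    [[0,0,0],0],
  ],
)

```text
time: 25.4
ee_pos: [0.5664, 0.2874, 0.319]
orientation: [1.757, 2.604, -0.0]
wrist_force: [-0.0, 0.6, -3.0]
grip_width: 0.0132
finger_force: 35.0
```

```bash
python3 g.py 566 288 185
```

```text
t 25.4 ee [566.4 287.4 319. ] yaw 1.955 F [-0.02  0.65 -3.01] M [-0.071  0.058  0.002] gw 0.01315472164884449 q6 0.03
tool shift [  0.8  -0.2 134. ]
```

Emit:
jog_arm(
  commands=[
    [[0,0,3],0],
    [[0,0,6],0],
    [[0,0,9],0],
    [[0,0,10],0],
    [[0,0,10],0],
    [[0,0,10],0],
    [[0,0,10],0],
    [[0,0,10],0],
    [[0,0,10],0],
    [[0,0,10],0],
    [[0,0,10],0],
    [[0,0,10],0],
    [[0,0,9],0],
    [[0,0,7],0],
    [[0,0,5],0],
    [[0,0,3],0],
    [[0,0,2],0],
    [[0,0,0],0],
  ],
)

```text
time: 27.65
ee_pos: [0.5664, 0.2874, 0.1851]
orientation: [1.757, 2.604, 0.0]
wrist_force: [-0.4, 1.0, -3.0]
grip_width: 0.014
finger_force: 35.0
```

Emit:
jog_arm(
  commands=[
    [[0,0,1],0],
    [[0,0,1],0],
    [[0,0,1],0],
    [[0,0,1],0],
    [[0,0,1],0],
    [[0,0,1],0],
    [[0,0,1],0],
  ],
)

```text
time: 28.52
ee_pos: [0.5664, 0.2874, 0.178]
orientation: [-1.757, -2.604, 0.0]
wrist_force: [0.2, 0.2, -3.4]
grip_width: 0.0135
finger_force: 35.0
```

Emit:
jog_arm(
  commands=[
    [[0,0,0.5],0],
    [[0,0,0.5],0],
    [[0,0,0.5],0],
    [[0,0,0.5],0],
  ],
)

```text
time: 29.02
ee_pos: [0.5664, 0.2874, 0.176]
orientation: [1.757, 2.605, 0.0]
wrist_force: [0.3, -1.0, -2.9]
grip_width: 0.0135
finger_force: 35.0
```

Emit:
jog_arm(
  commands=[
    [[0,0,0.5],0],
    [[0,0,0.5],0],
    [[0,0,0.5],0],
    [[0,0,0.5],0],
  ],
)

```text
time: 29.52
ee_pos: [0.5665, 0.2873, 0.1742]
orientation: [1.757, 2.604, 0.0]
wrist_force: [-0.1, -1.1, -1.6]
grip_width: 0.0138
finger_force: 35.0
```

Emit:
jog_arm(
  commands=[
    [[0,0,0.5],0],
    [[0,0,0.5],0],
    [[0,0,0.5],0],
    [[0,0,0.5],0],
  ],
)

```text
time: 30.02
ee_pos: [0.5664, 0.2874, 0.172]
orientation: [-1.757, -2.605, 0.0]
wrist_force: [-0.4, -0.4, -0.4]
grip_width: 0.0135
finger_force: 35.0
```

```bash
python3 g.py 566 288 185
```

```text
t 30.025 ee [566.4 287.4 172. ] yaw 1.955 F [-0.36 -0.36 -0.36] M [-0.245 -0.013  0.009] gw 0.013512860527459558 q6 0.03
tool shift [  0.7  -0.1 -13. ]
```

Emit:
jog_arm(
  commands=[
    [[0,0,0.5],0],
    [[0,0,0.5],0],
    [[0,0,0.5],0],
    [[0,0,0.5],0],
    [[0,0,0],0],
  ],
)

```text
time: 30.65
ee_pos: [0.5664, 0.2874, 0.17]
orientation: [-1.757, -2.604, 0.0]
wrist_force: [0.4, -0.2, -1.5]
grip_width: 0.0137
finger_force: 35.0
```

Emit:
jog_arm(
  commands=[
    [[0,0,1],0],
    [[0,0,1],0],
    [[0,0,1],0],
    [[0,0,1],0],
    [[0,0,1],0],
    [[0,0,1],0],
    [[0,0,1],0],
    [[0,0,0],0],
  ],
)

```text
time: 31.65
ee_pos: [0.5664, 0.2874, 0.1629]
orientation: [-1.757, -2.604, 0.0]
wrist_force: [0.5, 0.3, -0.0]
grip_width: 0.0134
finger_force: 35.0
```

```bash
python3 g.py 566 288 185;python3 - <<'E'
from h import *
p,d,W,T,f,c=wcam();np.savez('w6.npz',p=p,W=W,T=T,f=f,c=c,d=d)
u,v=proj([.5664,.2874,.055],T,f,c)[0].round().astype(int)
v0=max(v-50,0);u0=u-65
a=cv2.resize(p[v0:v0+100,u0:u0+130],None,fx=4,fy=4,interpolation=cv2.INTER_CUBIC)
p,d=snapshot('scene');m=camera_model('scene');t=np.linalg.inv(m['pose'])@[.5664,.2874,.04,1];q=m['camera_matrix']@t[:3];u,v=(q[:2]/q[2]).astype(int)
b=cv2.resize(p[v-40:v+27,u-27:u+27],(320,400),interpolation=cv2.INTER_CUBIC)[:400]
save('w6',np.hstack([a[:400,100:420],b]))
E
```

```text
t 31.65 ee [566.4 287.4 162.9] yaw 1.955 F [ 0.55  0.33 -0.04] M [-0.073  0.04   0.055] gw 0.013366032930739166 q6 0.03
tool shift [  0.7  -0.1 -22.1]
```

View pics/w6.png

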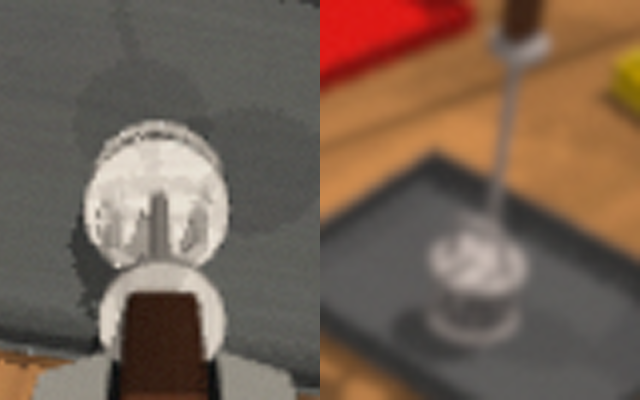

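The strainer is standing upright in the steel tray (wrist crop, centre (157,195)), with the hook shaft centred between the bail arms. Next I'll back the hook out and lift.

Emit:
jog_arm(
  commands=[
    [[1,0,0],0],
    [[1.5,0,0],0],
    [[1.5,0,0],0],
    [[1.5,0,0],0],
    [[1.5,0,0],0],
    [[0,0,0],0],
  ],
)

```text
time: 32.5
ee_pos: [0.5637, 0.294, 0.1631]
orientation: [1.756, 2.605, 0.0]
wrist_force: [0.3, 0.2, -1.7]
grip_width: 0.0135
finger_force: 35.0
```

Emit:
jog_arm(
  commands=[
    [[2,0,0],0],
    [[2,0,0],0],
    [[2,0,0],0],
    [[2,0,0],0],
    [[0,0,0],0],
    [[0,0,-2],0],
    [[0,0,-3],0],
    [[0,0,-3],0],
  ],
)

```text
time: 33.5
ee_pos: [0.5608, 0.3012, 0.1713]
orientation: [1.757, 2.604, 0.0]
wrist_force: [0.7, -0.3, -0.1]
grip_width: 0.014
finger_force: 35.0
```

Emit:
jog_arm(
  commands=[
    [[0,0,-20],0],
    [[0,0,-35],0],
    [[0,0,-35],0],
    [[0,0,-9],0.176],
    [[0,0,0],0.185],
    [[0,0,0],0.185],
    [[0,0,0],0.185],
    [[0,0,0],0.185],
    [[0,0,0],0.185],
    [[0,0,0],0.185],
    [[0,0,0],0.185],
    [[0,0,0],0.185],
    [[0,0,0],0.185],
    [[0,0,0],0.185],
  ],
)

```text
time: 35.25
ee_pos: [0.5608, 0.3012, 0.2703]
orientation: [-3.139, 0.122, -0.0]
wrist_force: [0.4, -0.4, -1.4]
grip_width: 0.0132
finger_force: 35.0
```

Emit:
jog_arm(
  commands=[
    [[-4,24,0],0],
    [[-6.8,42,0],0],
    [[-6.8,42,0],0],
    [[-6.8,42,0],0],
    [[-6.8,42,0],0],
    [[-6.8,42,0],0],
    [[-6.8,42,0],0],
    [[-6.8,42,0],0],
    [[-6.8,42,0],0],
    [[-6.8,42,0],0],
    [[-6.8,42,0],0],
    [[-6.8,42,0],0],
    [[-6.8,42,0],0],
    [[-6.8,42,0],0],
    [[-2.5,6,0],0],
    [[0,0,0],0],
    [[0,0,0],0],
  ],
)

```text
time: 37.38
ee_pos: [0.4255, -0.2656, 0.2703]
orientation: [3.14, -0.11, 0.001]
wrist_force: [0.6, 0.1, -1.1]
grip_width: 0.0137
finger_force: 35.0
```

```bash
python3 g.py 425.3 -266.3 146.3
```

```text
t 37.375 ee [ 425.5 -265.6  270.3] yaw -0.07 F [ 0.58  0.09 -1.07] M [ 0.02   0.153 -0.012] gw 0.01365827407971762 q6 1.01
tool shift [ -0.2   0.7 124. ]
```

Emit:
jog_arm(
  commands=[
    [[-0.2,0.7,30],0],
    [[0,0,40],0],
    [[0,0,34],0],
    [[0,0,20],0],
    [[0,0,0],0],
    [[0,0,0],0],
  ],
)

```text
time: 38.12
ee_pos: [0.4255, -0.267, 0.1472]
orientation: [3.139, -0.111, 0.002]
wrist_force: [-0.5, -0.1, -0.8]
grip_width: 0.0136
finger_force: 35.0
```

```bash
python3 g.py 505.5 -269.5 146.3
```

```text
t 38.125 ee [ 425.5 -267.   147.2] yaw -0.07 F [-0.46 -0.09 -0.76] M [ 0.004  0.109 -0.05 ] gw 0.013586175532068232 q6 1.01
tool shift [80.  -3.2  1. ]
```

Emit:
jog_arm(
  commands=[
    [[15,-1,0],0],
    [[15,-0.5,0],0],
    [[10,-0.4,0],0],
    [[5,-0.1,0],0],
    [[5,-0.2,0],0],
    [[5,-0.1,0],0],
    [[0,0,0],0],
  ],
)

```text
time: 39.0
ee_pos: [0.4801, -0.2688, 0.146]
orientation: [-3.14, 0.112, 0.0]
wrist_force: [-0.8, -0.7, -1.4]
grip_width: 0.0138
finger_force: 35.0
```

Emit:
jog_arm(
  commands=[
    [[5,-0.2,0],0],
    [[5,-0.2,0],0],
    [[5,-0.2,0],0],
    [[5,-0.2,0],0],
    [[3,-0.1,0],0],
    [[2,0,0],0],
    [[0,0,0],0],
    [[0,0,0],0],
  ],
)

```text
time: 40.0
ee_pos: [0.5048, -0.2697, 0.1461]
orientation: [3.14, -0.112, -0.0]
wrist_force: [-0.5, 0.7, -0.8]
grip_width: 0.0133
finger_force: 35.0
```

```bash
python3 g.py 505.5 -269.5 139.3
```

```text
t 40.0 ee [ 504.8 -269.7  146.1] yaw -0.071 F [-0.51  0.7  -0.82] M [ 0.006  0.167 -0.055] gw 0.013314754814727743 q6 1.09
tool shift [ 0.6 -0.3  6.8]
```

Emit:
jog_arm(
  commands=[
    [[0.6,-0.2,2],0],
    [[0,0,2],0],
    [[0,0,1],0],
    [[0,0,0.7],0],
    [[0,0,0],0],
  ],
)

```text
time: 40.62
ee_pos: [0.5055, -0.2695, 0.1403]
orientation: [-3.14, 0.112, 0.0]
wrist_force: [0.3, -0.4, -0.6]
grip_width: 0.0133
finger_force: 35.0
```

Emit:
jog_arm(
  commands=[
    [[0,0,0.5],0],
    [[0,0,0.4],0],
    [[0,0,0],0],
  ],
)

```text
time: 41.0
ee_pos: [0.5055, -0.2695, 0.1395]
orientation: [3.14, -0.112, 0.0]
wrist_force: [0.0, -0.4, -0.8]
grip_width: 0.0132
finger_force: 35.0
```

```bash
python3 g.py 505.5 -269.5 139.3
```

```text
t 41.0 ee [ 505.5 -269.5  139.5] yaw -0.071 F [ 0.02 -0.38 -0.76] M [ 0.034  0.144 -0.005] gw 0.013203673849582735 q6 1.09
tool shift [-0.  -0.   0.2]
```

Emit:
jog_arm(
  commands=[
    [[0,0,0.4],0],
    [[0,0,0],0],
  ],
)

```text
time: 41.25
ee_pos: [0.5056, -0.2696, 0.1394]
orientation: [3.139, -0.112, 0.001]
wrist_force: [-1.1, 0.8, 4.2]
grip_width: 0.0134
finger_force: 35.0
```

Emit:
jog_arm(
  commands=[
    [[0,0,0.4],0],
    [[0,0,0],0],
  ],
)

```text
time: 41.5
ee_pos: [0.5058, -0.2696, 0.1394]
orientation: [3.139, -0.112, 0.002]
wrist_force: [-1.4, 1.2, 6.7]
grip_width: 0.0132
finger_force: 35.0
```

Emit:
jog_arm(
  commands=[
    [[0,0,0.4],0],
    [[0,0,0],0],
  ],
)

```text
time: 41.75
ee_pos: [0.5059, -0.2697, 0.1393]
orientation: [3.139, -0.112, 0.002]
wrist_force: [-0.8, 2.0, 9.6]
grip_width: 0.0134
finger_force: 35.0
```

Emit:
jog_arm(
  commands=[
    [[0,0,-0.9],0],
    [[0,0,0],0],
  ],
)

```text
time: 42.0
ee_pos: [0.5057, -0.2696, 0.1394]
orientation: [3.139, -0.112, 0.001]
wrist_force: [-0.3, 1.1, 4.7]
grip_width: 0.0137
finger_force: 35.0
```

Emit:
jog_arm(
  commands=[
    [[0,0,0],0],
    [[0,0,0],0],
    [[0,0,0],0],
    [[0,0,-10],0],
    [[0,0,-30],0],
    [[0,0,-40],0],
    [[-30,0,-30],0],
    [[-60,0,0],0],
    [[-60,0,0],0],
    [[0,0,0],0],
    [[0,0,0],0],
    [[0,0,0],0],
  ],
  hand=0.43,
)

```text
time: 43.5
ee_pos: [0.3567, -0.259, 0.2492]
orientation: [-3.139, 0.111, 0.0]
wrist_force: [0.2, 0.8, 0.4]
grip_width: 0.0406
finger_force: 0.0
```

```bash
python3 - <<'E'
from h import *
s=state();print(s['time'],s['ee_pos'])
p,d=snapshot('scene');a=cv2.resize(p[205:285,95:235],None,fx=4,fy=4);b=cv2.resize(p[150:250,290:440],(480,320))
save('fin',np.hstack([a[:320,100:420],b]))
for n,a in dict(top=0,scene=0).items():
    p,d=snapshot(n);W=cloud(n,d);m=W[:,:,2]
    s=(m>.165)&(m<.185)&(abs(W[:,:,0]-.505)<.02)&(abs(W[:,:,1]+.269)<.02);w=W[s]
    print(n,'handle',len(w),w.mean(0).round(4) if len(w) else 0,w[:,2].max() if len(w) else 0)
    s=(m>.03)&(m<.042)&(abs(W[:,:,0]-.565)<.05)&(abs(W[:,:,1]-.288)<.04);w=W[s]
    if len(w): print('strainer top',len(w),w.mean(0).round(4),w[:,2].std().round(4))
E
```

```text
43.5 [ 0.35673984 -0.25895205  0.24915336]
top handle 52 [ 0.5035 -0.2688  0.1759] 0.1817958437335494
strainer top 171 [0.5663 0.2781 0.0355] 0.0022
scene handle 76 [ 0.5101 -0.2671  0.1742] 0.17948471356975682
strainer top 123 [0.5725 0.2783 0.0347] 0.0017
```

View pics/fin.png

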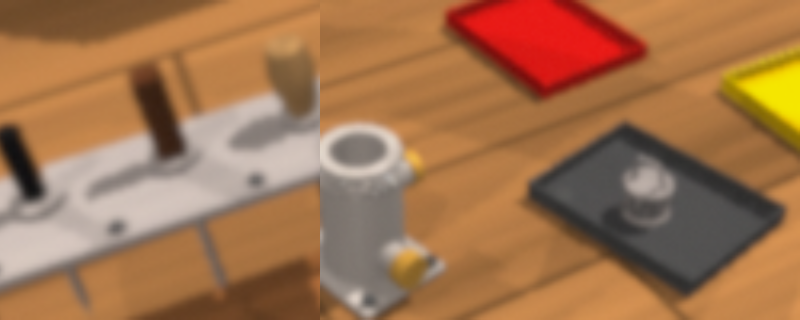

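The hook hangs in its own slot, at left (160,110), and the strainer stands upright in the steel tray, at right (650,190). The robot is clear of everything.

```bash
python3 -c "
from plant import finish_job;print(finish_job())"
```

```text
the job is handed in; nothing more can be done
None
```

The strainer stands upright in the steel drip tray and the hook hangs back in its middle slot; I handed the job in at about 44 s, and wrist-force readings with the hook on the strainer stayed under 7 N.

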